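# Charge the glass polisher through its funnel

### The arm

A 7-joint arm with a two-finger parallel gripper is mounted at the origin on the work surface. World frame = base frame: x ahead of the robot, y to its left, z up, the work surface at z = 0. Lengths are in mm, angles in rad, forces in N, time in s.
With the tool pointing down it reaches from about 425 to 925 mm from the base axis. Payload 6.8 kg.
Tool frame: the origin (TCP) lies on the centre line of the jaws, within the pads' length; the fingertips stand robot.tip_reach ahead of it and the grasp point (between the pads) lies 8 mm behind it (robot.tip_reach is the distance from the TCP to the fingertips, in mm); z points along the fingers, y is the line along which they close (so a half turn about z gives the same grasp; the last joint's range is limited). The gripper opens to 88 mm and grips with 3 to 60 N. Pads are 20 mm wide; open, the fingers measure 115 mm over their backs; the gripper's body (75 mm by 178 mm) begins 61 mm behind the grasp point.
Start: joints at [1.206, 0.477, 0.022, 1.555, -0.011, 1.109, -0.083], TCP at [171.449, -652.88, 233.664] pointing down, gripper open.
Joint ranges: [-2.96, 2.96], [-0.34, 2.1], [-1.41, 1.46], [0.24, 2.44], [-1.37, 4.51], [0.17, 1.92], [-2.96, 2.96]. Speed limits (rad/s): [2.39, 2.39, 3.14, 3.14, 3.14, 3.14, 3.14].

### API

Orientations are given as a unit quaternion [x, y, z, w].
In Python, from station import robot, optics, job, nets gives the robot as it stands. The module is installed in compiled form; this text tells all that it offers.
- The arm moves only by the tool apply_moves, never from a script. Its argument "commands" is a list that holds one entry, the list of rows, each a list of 6 numbers: the shift along the world's x, y, z in mm, then the turn, a rotation vector about the world's x, y, z in degrees. In form: [[[x, y, z, wx, wy, wz], ...]]. A call has exactly 10 rows; each row shifts and turns the commanded pose from where the row before left it; what a row does not reach is not made up. A row lasts 1/8 s, in which the tool goes at most 62.5 mm and 10.7 degrees, less where a joint would pass 70% of its speed; a pose out of reach is approached as far as the arm can. A call with a gripper value outside its range is refused whole. "gripper" is the finger opening in mm, from 0 to 87.8, set as the call begins (left out, the last holds). The fingers move at their own pace and stop on an object; "grip_force" is the grip in N (left out, the last holds). Time passes only in rows, so rows that do not move let the fingers close, or fill a call up. It gives the time, the measured TCP pose, the force, the opening and the grip force at its end, in the units of the state.
- robot.observe(): the state, without advancing time (a new reading comes with each control period).
- optics.snapshot(name): name is "scene" or "top" or "wrist"; returns the picture (400x640x3 uint8, red, green, blue); there is no depth.
- optics.calibration(name): a dict with "camera_matrix" (3x3 intrinsics, pixels), "origin" and "orientation" of the camera in the world. Camera axes: x right, y up, looking along -z (the intrinsics and any distortion apply to the point x, -y, -z); pixel columns grow to the right and rows downward; lengths in mm; the calibration is good to about 2 mm. A picture is of the moment at which its call begins: read the wrist's pose just before it. calibration takes no time and is no camera call; for the wrist camera it gives the pose at the moment of the call.
- job.close_job(): hands the job in; it is judged then, once.
Trained networks look in the newest picture that a camera, given by its name, has taken for a name from the list of things; names that differ only in an ending like _2 or _b are one class to them, and where a whole thing is asked for, a point or a joint stands for the part that bears it (a point fixed in the world has none). Each returns a list of dicts, best first, with "conf" (0 to 1); they miss things now and then, are a little off and sometimes report something else, mostly with a low value. They report only what shows in the picture. A call takes as long as a camera call. They do not tell look-alikes from the thing itself.
- nets.recognise(target, camera): "position" ([column, row] in pixels, amid what is visible of it).
- nets.regions_of(target, camera): "region" (400x640 bool, what is visible of it) and "position" ([column, row] in pixels, amid what is visible of it).
- nets.mark_of(target, camera): "position" ([column, row] in pixels: a listed point, or the origin of a listed thing).
The state is a dict: "time_s": time; "joint_positions": joint angles; "qd": joint speeds; "joint_torque": joint torques, N m; "position": TCP position; "eef_rot": TCP orientation; "contact_force": force on the tool from outside, world axes, zero at the start; "moment": the same for the moment, N m; "opening": opening from 0.0 (shut) to 1.0 (fully open); "grip_force": force on a finger pad.
Only numpy, scipy, OpenCV 4.12 (cv2) and the standard library are available. Lean on these libraries where they do the work, as an engineer would, in place of code of your own. Each camera call takes 0.05 s, during which the arm holds its last target. There are 200 camera calls.

### The job

Turn the red rotary isolator off, then gather every glass nugget from the grey pad into the aluminium scoop and, with the isolator still off, pour them all together from the scoop through the orange funnel into the polisher's jar; a nugget that goes astray on the way must end in the jar too. Afterwards stand the scoop upright back in the middle of its cork mat and turn the isolator fully on again, leaving the jug, mug and brush undisturbed.

Things in the scene. Friction and masses are not known exactly. Their poses are not given: they have to be found in the camera images.
- nugget0: red glass nugget, a faceted round chunk 23 mm across and 18 mm thick, 20 g; its origin is its centre; its z axis is the short (18 mm) axis. Starts lying flat on the grey pad; may be absent
- nugget1: dark blue glass nugget, a faceted round chunk 23 mm across and 18 mm thick, 20 g; its origin is its centre; its z axis is the short (18 mm) axis. Starts lying flat on the grey pad; may be absent
- nugget2: orange-amber glass nugget, a faceted round chunk 23 mm across and 18 mm thick, 20 g; its origin is its centre; its z axis is the short (18 mm) axis. Starts lying flat on the grey pad; may be absent
- nugget3: green glass nugget, a faceted round chunk 23 mm across and 18 mm thick, 20 g; its origin is its centre; its z axis is the short (18 mm) axis. Starts lying flat on the grey pad; may be absent
- nugget4: yellow glass nugget, a faceted round chunk 23 mm across and 18 mm thick, 20 g; its origin is its centre; its z axis is the short (18 mm) axis. Starts lying flat on the grey pad; may be absent
- nugget5: purple glass nugget, a faceted round chunk 23 mm across and 18 mm thick, 20 g; its origin is its centre; its z axis is the short (18 mm) axis. Starts lying flat on the grey pad; may be absent
- pad: fixed flat grey felt pad, 200 (its x) x 240 (its y) x 3 mm thick, no rim; origin at the centre of its underside, on the bench top
- scoop: loose aluminium scoop, 0.25 kg, 114 mm long (x -60 to +54), 90 mm wide, walls 45 mm high, 3 mm thick; origin on its flat underside. Its slippery floor rises 10 degrees from 4 mm above the underside at the closed back (+x) to 23 mm at the open front (-x), where nuggets pour out: they start to slide once it is tipped nose-down by 20 to 30 degrees. Black upright grip plate at the back
- scoop_grip (a point): middle of the scoop's black upright grip plate, 57 mm behind the scoop's origin (+x) and 85 mm above its underside; its axes are the scoop's. The plate is 14 mm thick (x 50 to 64), 44 mm wide (y) and reaches from 41 to 105 mm above the underside
- scoop_lip (a point): middle of the scoop's open front edge, 60 mm ahead (-x) of the scoop's origin and 23.5 mm above its underside
- mat: fixed cork mat on which the scoop lives, 150 (x) x 120 (y) x 4 mm thick; origin at the centre of its underside; the scoop starts near its middle
- polisher: fixed glass polisher: a green base 130 x 130 x 22 mm with a clear jar (64 mm outside) upright in its middle and an orange funnel fixed in the jar's mouth; origin at the centre of the base's underside
- jar_floor (a point): centre of the jar's inner floor, 26 mm above the bench; the jar is 56 mm wide inside and its rim is 88 mm above this floor
- funnel_rim (a point): centre of the funnel's round rim, 162 mm above the bench; the rim is 150 mm across, the cone narrows over 42 mm of height to a 53 mm bore, which leads down into the jar
- isolator_box: fixed grey rotary isolator housing, 110 x 110 x 70 mm, with a yellow disc on top; origin at the centre of its underside. The red handle on top turns about a vertical axis through this origin
- isolator_axis (a point): point on the isolator handle's turning axis, 105 mm above the bench, in the middle of its red grip bar; its axes are the housing's. The bar is 14 mm thick and 64 mm long (38 mm on the pointer's side of the axis, 26 mm on the other), from 81 to 121 mm above the bench
- isolator (a joint): angle of the red isolator handle: 0 = OFF, at its stop, bar and white pointer along the housing's -x (black mark); 1.4 rad = ON, at its other stop, pointer turned clockwise seen from above to about the housing's +y (green mark). It stays where it is left; about 0.15 N m turns it
- jug: bystander: loose orange plastic jug, 70 x 110 x 130 mm and 0.17 m high with its handle; origin under its centre
- mug: bystander: loose white mug, 76 mm wide, 85 mm high; origin under its centre
- brush: bystander: loose bench brush, 200 mm long, lying; origin under its centre
There are look-alikes about, which are no part of the job. Leave any blue or pink look-alike of the isolator_box alone.

How it is judged (in metres and radians):
On the way, in this order (a step that is already met when the one before it is completed fails the run):
1. the isolator is turned off (within 0.12 rad of its stop) (value of joint isolator below 0.12 rad), for 0.2 s.
2. all nuggets present lie in the scoop together, isolator off (x of nugget0 in the frame of scoop between -0.065 and 0.052 m and y of nugget0 in the frame of scoop between -0.043 and 0.043 m and z of nugget0 in the frame of scoop between 0.005 and 0.07 m and x of nugget1 in the frame of scoop between -0.065 and 0.052 m and y of nugget1 in the frame of scoop between -0.043 and 0.043 m and z of nugget1 in the frame of scoop between 0.005 and 0.07 m and x of nugget2 in the frame of scoop between -0.065 and 0.052 m and y of nugget2 in the frame of scoop between -0.043 and 0.043 m and z of nugget2 in the frame of scoop between 0.005 and 0.07 m and x of nugget3 in the frame of scoop between -0.065 and 0.052 m and y of nugget3 in the frame of scoop between -0.043 and 0.043 m and z of nugget3 in the frame of scoop between 0.005 and 0.07 m and x of nugget4 in the frame of scoop between -0.065 and 0.052 m and y of nugget4 in the frame of scoop between -0.043 and 0.043 m and z of nugget4 in the frame of scoop between 0.005 and 0.07 m and x of nugget5 in the frame of scoop between -0.065 and 0.052 m and y of nugget5 in the frame of scoop between -0.043 and 0.043 m and z of nugget5 in the frame of scoop between 0.005 and 0.07 m and value of joint isolator below 0.12 rad), for 0.2 s.
3. the scoop is tipped (by over 0.3 rad) with its lip over the funnel, isolator off (horizontal distance between scoop_lip and funnel_rim below 0.085 m and z of scoop_lip in the frame of funnel_rim above -0.03 m and angle between scoop's own z axis and vertical above 0.3 rad and value of joint isolator below 0.12 rad).
4. all nuggets present are in the jar, isolator still off (horizontal distance between each of nugget0, nugget1, nugget2, nugget3, nugget4, nugget5 and jar_floor below 0.03 m and z of nugget0 in the frame of jar_floor between 0 and 0.085 m and z of nugget1 in the frame of jar_floor between 0 and 0.085 m and z of nugget2 in the frame of jar_floor between 0 and 0.085 m and z of nugget3 in the frame of jar_floor between 0 and 0.085 m and z of nugget4 in the frame of jar_floor between 0 and 0.085 m and z of nugget5 in the frame of jar_floor between 0 and 0.085 m and value of joint isolator below 0.12 rad), for 0.3 s.
At the end, for the whole second after the job is handed in: every nugget present lies in the jar, below its rim; the scoop stands upright on its mat (origin within 45 mm of the mat's centre, tilt under 0.08 rad), at rest and released; the isolator is on (over 1.28 rad) (horizontal distance between each of nugget0, nugget1, nugget2, nugget3, nugget4, nugget5 and jar_floor below 0.03 m and z of nugget0 in the frame of jar_floor between 0 and 0.085 m and z of nugget1 in the frame of jar_floor between 0 and 0.085 m and z of nugget2 in the frame of jar_floor between 0 and 0.085 m and z of nugget3 in the frame of jar_floor between 0 and 0.085 m and z of nugget4 in the frame of jar_floor between 0 and 0.085 m and z of nugget5 in the frame of jar_floor between 0 and 0.085 m and horizontal distance between scoop and mat below 0.045 m and angle between scoop's own z axis and vertical below 0.08 rad and z of scoop in the frame of mat below 0.009 m and value of joint isolator above 1.28 rad and linear speed of scoop below 0.02 m/s); the robot touches nothing.
It fails at once if the jug is pushed over 30 mm or tipped (distance of jug from where it was at the start of the episode above 0.03 m or angle between jug's own z axis and vertical above 0.3 rad).
It fails at once if the mug is pushed over 30 mm or tipped (distance of mug from where it was at the start of the episode above 0.03 m or angle between mug's own z axis and vertical above 0.3 rad).
It fails at once if the brush is pushed over 30 mm or tipped (distance of brush from where it was at the start of the episode above 0.03 m).
Of nugget0, nugget1, nugget2, nugget3, nugget4, nugget5 only 4 to 6 are there at a start; the rules pass over those that are not, and their reading is None.
At some moment in a run one of nugget0, nugget1, nugget2, nugget3, nugget4, nugget5 may be knocked a few centimetres aside while the robot is not near it.
It also fails if it takes over 210 s, if anything falls off the work surface, if the arm or the gripper's body presses on something with over 40 N, if the wrist force passes 120 N, or if a joint passes its speed limit or range.

## Working session

There is one attempt and no reset: what is moved stays moved. The work goes in short steps, Python scripts to look and compute and a tool call to move; the robot and the scene stay as the last step left them, time stands still between calls to the robot, and variables do not carry over. Pictures are saved under pics/ and viewed, at most 16 in all, crops included, and the job is handed in when it is done.

Besides the shell and the picture viewer there is one more tool, called after "Emit:" by a JSON object that holds its "fn" and its "kwargs". apply_moves: Moves the arm, as the interface text tells. Its arguments: {"type":"object","properties":{"commands":{"type":"array"},"gripper":{"type":"number"},"grip_force":{"type":"number"}},"required":["commands"]}

```bash
mkdir -p pics; cat > h.py <<'E'
import numpy as np, cv2
from station import robot, optics, job, nets
from scipy.spatial.transform import Rotation as R
def snap(n,f=None):
    im=optics.snapshot(n)
    if f: cv2.imwrite('pics/'+f,im[:,:,::-1])
    return im
def ray(cal,px):
    K=np.array(cal['camera_matrix']);d=np.linalg.inv(K)@[px[0],px[1],1]
    d=np.array([d[0],-d[1],-d[2]])
    q=np.array(cal['orientation']); M=R.from_quat(q).as_matrix() if q.size==4 else q
    return np.array(cal['origin']),M@d
def at(cal,px,z):
    o,d=ray(cal,px); return (o+d*(z-o[2])/d[2]).round(1)
def proj(cal,p):
    q=np.array(cal['orientation']); M=R.from_quat(q).as_matrix() if q.size==4 else q
    c=M.T@(np.array(p)-cal['origin']); K=np.array(cal['camera_matrix']); u=K@[c[0],-c[1],-c[2]]
    return (u[:2]/u[2]).round(1)
E
python3 - <<'E'
from h import *
s=robot.observe();print(s,robot.tip_reach)
Z={'nugget%d'%i:12 for i in range(6)}
Z.update(pad=0,scoop=4,scoop_grip=89,scoop_lip=27,mat=0,polisher=0,funnel_rim=162,isolator_box=0,isolator_axis=105,jug=0,mug=0,brush=0)
for c in('top','scene'):
    im=snap(c,c+'0.png');cal=optics.calibration(c);print(c,cal)
    for n,z in Z.items():
        print(n,[(np.round(r['conf'],2),np.round(r['position']),at(cal,r['position'],z)[:2]) for r in nets.mark_of(n,c)[:4]])
E
```

```text
{'time_s': 0.0, 'joint_positions': array([ 1.20588301,  0.47779746,  0.02232073,  1.55639628, -0.01151027,
        1.1092766 , -0.08311521]), 'qd': array([-0.00040678,  0.00093026,  0.0002212 ,  0.00122086,  0.00090338,
       -0.00161026, -0.00081701]), 'joint_torque': array([-5.48559328e-04, -5.82855570e+01,  1.53437052e+00, -2.72615898e+01,
       -5.43458853e-02,  1.69321097e-02,  1.27333333e-04]), 'position': array([ 171.3129415 , -652.3277916 ,  232.70638944]), 'eef_rot': array([ 9.91765574e-01,  1.28063584e-01, -1.67027946e-04, -8.58907463e-04]), 'contact_force': array([0.28170329, 0.30253532, 0.10005421]), 'moment': array([-0.02828899, -0.06483295,  0.0138324 ]), 'grip_force': 0.0, 'opening': 0.9991588185477391} 11.0
top {'camera_matrix': array([[466.55695161,   0.        , 310.79288597],
       [  0.        , 466.55695161, 194.78061828],
       [  0.        ,   0.        ,   1.        ]]), 'origin': array([ 330.94274809,   -5.21436008, 1334.07935841]), 'orientation': array([ 0.04420487, -0.0399399 , -0.70503935,  0.70666134])}
nugget0 [(np.float64(0.54), array([220., 170.]),
[... 5811 characters left out ...]
28.5, -407.5])), (np.float64(0.6), array([322., 121.]), array([ 171.5, -298.9]))]
isolator_axis [(np.float64(0.9), array([259., 106.]), array([ 335.8, -420.5])), (np.float64(0.86), array([266., 189.]), array([ 544.6, -165.3])), (np.float64(0.63), array([320.,  96.]), array([ 172.8, -305. ]))]
jug [(np.float64(0.89), array([234., 282.]), array([760.3, -74.9])), (np.float64(0.54), array([225., 171.]), array([ 538.9, -377.7]))]
mug [(np.float64(0.92), array([336., 358.]), array([723.1, 242. ])), (np.float64(0.39), array([230., 283.]), array([767.6, -80.1]))]
brush [(np.float64(0.83), array([187., 211.]), array([ 709.3, -344.5])), (np.float64(0.19), array([210., 135.]), array([ 473.3, -537. ]))]
```

View pics/top0.png

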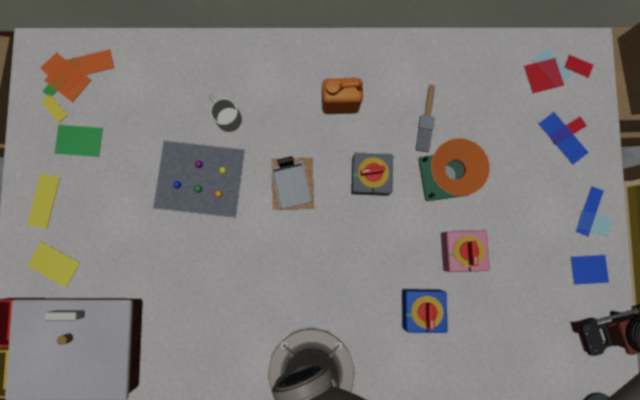

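View pics/scene0.png

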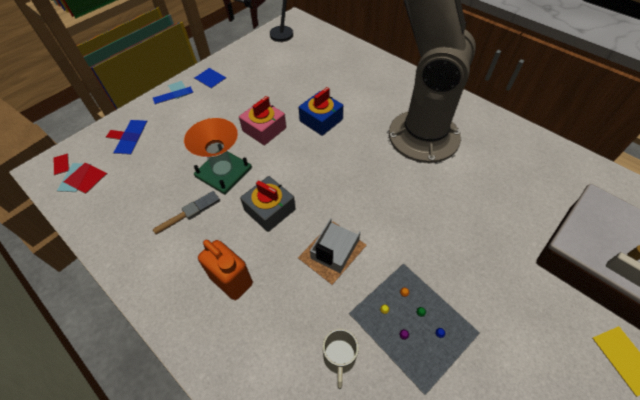

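```bash
python3 - <<'E'
import cv2,numpy as np
a=cv2.imread('pics/top0.png');b=cv2.imread('pics/scene0.png')
f=lambda im,y,x,h,w,W,H:cv2.resize(im[y:y+h,x:x+w],(W,H),interpolation=cv2.INTER_CUBIC)
t=np.hstack([f(a,135,150,75,100,400,300),f(a,145,345,75,100,400,300)])
u=np.hstack([f(b,275,355,75,100,400,300),f(b,80,230,75,100,400,300)])
cv2.imwrite('pics/crop0.png',np.vstack([t,u]))
E
```

```text
(no output)
```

View pics/crop0.png

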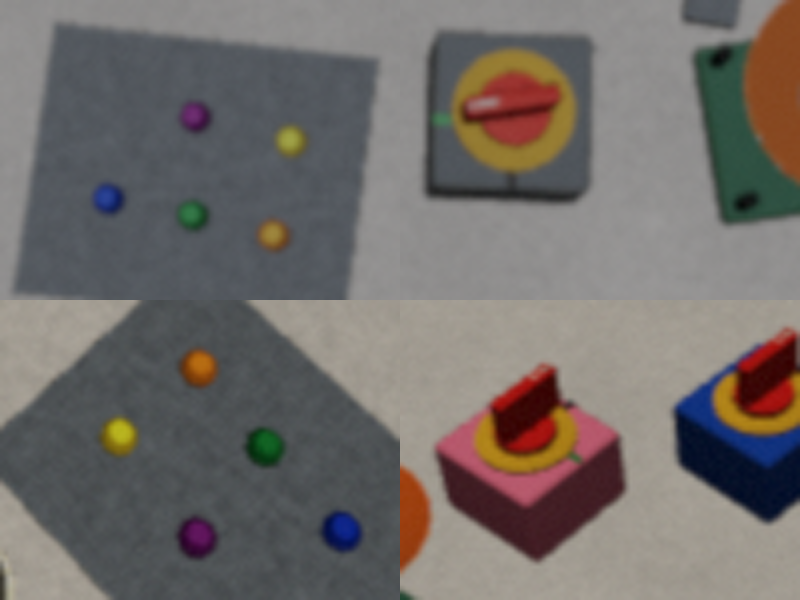

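The nuggets present are purple (198,164), yellow (222,170), blue (177,184), green (198,188) and orange (218,194) in the top view; red is absent. The three isolators are grey (373,174), pink (467,251) and blue (426,311). The grey one is the one meant: the description says grey housing, and blue and pink are the look-alikes. Its pointer is at the green mark (+y), so it is on.

```bash
python3 - <<'E'
from h import *
from station import *
C={c:optics.calibration(c) for c in('top','scene')}
I={c:cv2.imread(f'pics/{c}0.png') for c in C}
roi={'top':(150,140,245,218),'scene':(350,265,480,392)}
B={}
for c in C:
    x0,y0,x1,y1=roi[c];h=cv2.cvtColor(I[c],cv2.COLOR_BGR2HSV)[y0:y1,x0:x1]
    m=((h[...,1]>120)&(h[...,2]>50)).astype(np.uint8)
    n,l,st,ce=cv2.connectedComponentsWithStats(m)
    for i in range(1,n):
        if st[i,4]>15:
            hue=np.median(h[...,0][l==i]);print(c,ce[i].round(1)+[x0,y0],st[i,4],hue,at(C[c],ce[i]+[x0,y0],12)[:2])
def tri(a,b):
    A=[];r=[]
    o1,d1=ray(C['top'],a);o2,d2=ray(C['scene'],b)
    M=np.stack([d1,-d2],1);s=np.linalg.lstsq(M,o2-o1,rcond=None)[0]
    p,q=o1+d1*s[0],o2+d2*s[1];return ((p+q)/2).round(1),np.linalg.norm(p-q).round(1)
# grey isolator bar and box in top
h=cv2.cvtColor(I['top'],cv2.COLOR_BGR2HSV)
m=np.zeros(h.shape[:2],np.uint8);s=I['top']
# mat quad
hh=h[145:220,260:325];m=((hh[...,0]>5)&(hh[...,0]<20)&(hh[...,1]>70)).astype(np.uint8)
pts=np.argwhere(m)[:,::-1]+[260,145]
r=cv2.minAreaRect(pts.astype(np.float32));print('mat',r,[at(C['top'],p,4)[:2] for p in cv2.boxPoints(r)],at(C['top'],r[0],4))
o=dict(fr=tri([458,167],[210,138]),ax=tri([376,168],[266,189]),grip=tri([284,159],[324,252]),lip=tri([294,203],[344,229]));print(o)
E
```

```text
top [198.4 163.6] 30 148.0 [578.9 327.1]
top [222.5 169.8] 36 29.0 [560.9 257.1]
top [176.6 184.1] 41 114.0 [519.3 387.7]
top [197.6 188.4] 30 69.0 [507. 327.]
top [218.  193.3] 40 19.0 [492.8 268.3]
scene [404.2 291.5] 68 14.0 [493.8 266.7]
scene [384.2 308.7] 68 26.5 [561.9 255.9]
scene [421.2 311.2] 57 67.0 [507.3 325.6]
scene [440.  332.5] 73 115.0 [520.1 386.3]
scene [404.5 333.5] 50 151.0 [577.5 326.3]
mat ((292.28857421875, 183.36935424804688), (50.108154296875, 40.25194549560547), 88.02507019042969) [array([594.2, 117.8]), array([598.5,   1.2]), array([452.8,  -4.1]), array([448.6, 111. ])] [523.1  56.4   4. ]
{'fr': (array([ 546.8, -377. ,  154.2]), np.float64(6.3)), 'ax': (array([ 547.4, -168. ,  105.1]), np.float64(8.8)), 'grip': (array([576.6,  74.4,  95.8]), np.float64(1.6)), 'lip': (array([464.7,  48. ,  32. ]), np.float64(4.6))}
```

Emit:
{"fn": "apply_moves", "kwargs": {"commands": [[[42, 50, 30, 0, 0, 7], [42, 50, 30, 0, 0, 7], [42, 50, 10, 0, 0, 7], [42, 50, 0, 0, 0, 7], [42, 50, 0, 0, 0, 7], [42, 50, 0, 0, 0, 7], [42, 50, 0, 0, 0, 7], [42, 50, 0, 0, 0, 7], [0, 0, 0, 0, 0, 0], [0, 0, 0, 0, 0, 0]]]}}

```text
time_s: 3.15
position: [484.9, -279.9, 295.2]
eef_rot: [0.816, 0.578, -0.0, 0.0]
contact_force: [0.9, -0.3, 0.6]
opening: 1.001
grip_force: 0.0
```

Emit:
{"fn": "apply_moves", "kwargs": {"commands": [[[15, 28, -15, 0, 0, 5], [15, 28, -15, 0, 0, 5], [15, 28, -15, 0, 0, 5], [15, 28, 0, 0, 0, 4], [2, 0, 0, 0, 0, 0], [0, 0, 0, 0, 0, 0], [0, 0, 0, 0, 0, 0], [0, 0, 0, 0, 0, 0], [0, 0, 0, 0, 0, 0], [0, 0, 0, 0, 0, 0]]]}}

```text
time_s: 4.4
position: [547.2, -167.6, 250.4]
eef_rot: [0.709, 0.705, 0.0, 0.0]
contact_force: [0.4, 0.5, 0.4]
opening: 1.0
grip_force: 0.0
```

```bash
python3 - <<'E'
from h import *
cal=optics.calibration('wrist');im=snap('wrist','w1.png');print(robot.observe()['position'],cal)
for n,z in(('isolator_box',0),('isolator_axis',105)):
    print(n,[(np.round(r['conf'],2),np.round(r['position']),at(cal,r['position'],z)) for r in nets.mark_of(n,'wrist')[:3]])
h=cv2.cvtColor(im,cv2.COLOR_RGB2HSV)
rg=nets.regions_of('isolator_box','wrist')
for r in rg[:2]: print(r['conf'],r['position'],r['region'].sum())
E
```

```text
[ 547.18474013 -167.47267383  250.37937628] {'camera_matrix': array([[328.29993767,   0.        , 319.15584829],
       [  0.        , 328.29993767, 200.85115142],
       [  0.        ,   0.        ,   1.        ]]), 'origin': array([548.19089465, -83.68492076, 401.66204476]), 'orientation': array([-1.55108198e-01,  6.94650655e-04, -3.49287524e-03,  9.87891069e-01])}
isolator_box [(np.float64(0.76), array([317., 166.]), array([ 545.2, -167.4,    0. ])), (np.float64(0.61), array([ 48., 266.]), array([ 173.3, -304.8,    0. ]))]
isolator_axis [(np.float64(0.77), array([318., 193.]), array([ 546. , -171.4,  105. ]))]
0.93 [318.4, 175.0] 11027
0.84 [38.4, 264.1] 5402
```

View pics/w1.png

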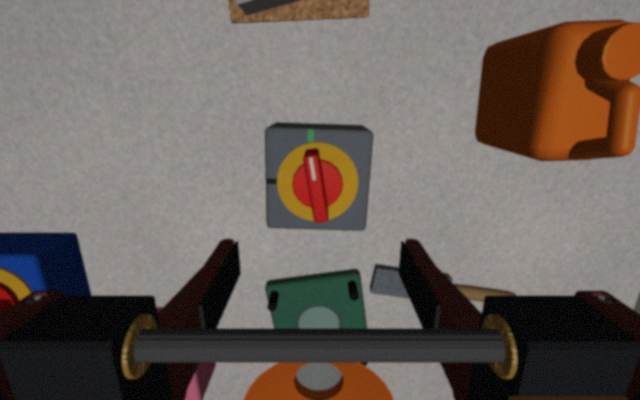

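The grey isolator is at (318,178), its pointer at the green mark at the top (+y). The bar runs from (311,155) to (320,218). The jug is at (555,85).

```bash
python3 - <<'E'
from h import *
cal=optics.calibration('wrist');im=cv2.imread('pics/w1.png')
h=cv2.cvtColor(im,cv2.COLOR_BGR2HSV)
# disc centre (yellow) z~71-ish and housing corners z=70
m=((h[...,0]>15)&(h[...,0]<35)&(h[...,1]>150)).astype(np.uint8);m[:,:240]=0;m[:,400:]=0;m[:130]=0;m[235:]=0
c,_=cv2.findContours(m,0,2);e=cv2.fitEllipse(max(c,key=cv2.contourArea));print('disc',e,at(cal,e[0],72))
for p in((311,150),(320,219)): print(at(cal,p,121))
for p in((269,127),(371,132),(267,227),(366,229)): print(at(cal,p,70))
print('marks',at(cal,(311,135),71),at(cal,(271,181),71))
E
```

```text
disc ((316.57171630859375, 181.86907958984375), (71.22206115722656, 75.14965057373047), 93.5810317993164) [ 544.9 -168.9   72. ]
[ 540.9 -128.1  121. ]
[ 548.2 -191.2  121. ]
[ 498.3 -113.1   70. ]
[ 599.4 -118.6   70. ]
[ 490.4 -219.7   70. ]
[ 598.3 -222.8   70. ]
marks [ 539.8 -121.1   71. ] [ 497.6 -167.9   71. ]
```

Emit:
{"fn": "apply_moves", "kwargs": {"commands": [[[-2, 0, -25, 0, 0, 7], [0, 0, -25, 0, 0, 0], [0, 0, -25, 0, 0, 0], [0, 0, -25, 0, 0, 0], [0, 0, -20, 0, 0, 0], [0, 0, -15, 0, 0, 0], [0, 0, -10, 0, 0, 0], [0, 0, -8, 0, 0, 0], [0, 0, 0, 0, 0, 0], [0, 0, 0, 0, 0, 0]]], "gripper": 50}}

```text
time_s: 5.85
position: [545.7, -167.4, 97.8]
eef_rot: [0.665, 0.747, 0.0, 0.0]
contact_force: [-0.1, 0.2, 0.3]
opening: 0.568
grip_force: 0.0
```

Emit:
{"fn": "apply_moves", "kwargs": {"commands": [[[0, 0, 0, 0, 0, 0], [0, 0, 0, 0, 0, 0], [0, 0, 0, 0, 0, 0], [0, 0, 0, 0, 0, 0], [0, 0, 0, 0, 0, 8], [0, 0, 0, 0, 0, 8], [0, 0, 0, 0, 0, 8], [0, 0, 0, 0, 0, 8], [0, 0, 0, 0, 0, 8], [0, 0, 0, 0, 0, 0]]], "gripper": 4, "grip_force": 25}}

```text
time_s: 7.1
position: [543.9, -167.8, 97.3]
eef_rot: [0.368, 0.93, -0.001, -0.001]
contact_force: [-5.4, 0.2, 5.4]
opening: 0.155
grip_force: 25.0
```

Emit:
{"fn": "apply_moves", "kwargs": {"commands": [[[0, 0, 0, 0, 0, 8], [0, 0, 0, 0, 0, 8], [0, 0, 0, 0, 0, 8], [0, 0, 0, 0, 0, 8], [0, 0, 0, 0, 0, 8], [0, 0, 0, 0, 0, 4], [0, 0, 0, 0, 0, 0], [0, 0, 0, 0, 0, 0], [0, 0, 0, 0, 0, 0], [0, 0, 0, 0, 0, 0]]]}}

```text
time_s: 8.35
position: [543.7, -168.9, 97.3]
eef_rot: [-0.004, 1.0, -0.001, -0.002]
contact_force: [-5.6, -2.6, 5.8]
opening: 0.167
grip_force: 25.6
```

```bash
python3 - <<'E'
from h import *
s=robot.observe();print(s['position'],R.from_quat(s['eef_rot']).as_matrix()[:,1],s['contact_force'],s['moment'],s['joint_positions'].round(2))
E
```

```text
[ 543.72434159 -168.90101003   97.31088605] [-0.00898917  0.99995826 -0.00163526] [-5.55626872 -2.64162688  5.80328173] [-0.45304006  0.88965996 -0.57454572] [ 0.78  0.6  -0.78  1.88  0.54  0.89  1.31]
```

Emit:
{"fn": "apply_moves", "kwargs": {"commands": [[[0, 0, 0, 0, 0, 4], [0, 0, 0, 0, 0, 0], [0, 0, 0, 0, 0, 0], [0, 0, 0, 0, 0, 0], [0, 0, 0, 0, 0, 0], [0, 0, 0, 0, 0, 0], [0, 0, 0, 0, 0, 0], [0, 0, 0, 0, 0, 0], [0, 0, 0, 0, 0, 0], [0, 0, 0, 0, 0, 0]]]}}

```text
time_s: 9.6
position: [544.2, -168.9, 97.3]
eef_rot: [-0.039, 0.999, -0.001, -0.001]
contact_force: [-4.3, -4.2, 5.6]
opening: 0.177
grip_force: 26.0
```

Emit:
{"fn": "apply_moves", "kwargs": {"commands": [[[0, 0, 0, 0, 0, 0], [0, 0, 0, 0, 0, 0], [0, 0, 0, 0, 0, 0], [0, 0, 25, 0, 0, 0], [0, 0, 40, 0, 0, -8], [0, 0, 40, 0, 0, -8], [0, 0, 40, 0, 0, -8], [0, 0, 10, 0, 0, -8], [0, 0, 0, 0, 0, -8], [0, 0, 0, 0, 0, 0]]], "gripper": 45}}

```text
time_s: 10.85
position: [545.3, -167.0, 252.5]
eef_rot: [0.302, 0.953, -0.0, 0.0]
contact_force: [-0.3, -1.0, -0.8]
opening: 0.515
grip_force: 0.0
```

```bash
python3 - <<'E'
from h import *
cal=optics.calibration('wrist');im=snap('wrist','w2.png');s=robot.observe();print(s['position'],R.from_quat(s['eef_rot']).as_matrix()[:,1])
snap('top','t2.png')
p=proj(cal,[545,-168,105]).astype(int);print(p)
a=im[max(p[1]-75,0):p[1]+75,max(p[0]-75,0):p[0]+75,::-1]
cv2.imwrite('pics/c2.png',cv2.resize(a,(600,600)))
E
```

```text
[ 545.22529677 -167.00390387  252.23985227] [ 5.74956073e-01  8.18184269e-01 -1.26345409e-04]
[318 188]
```

View pics/c2.png

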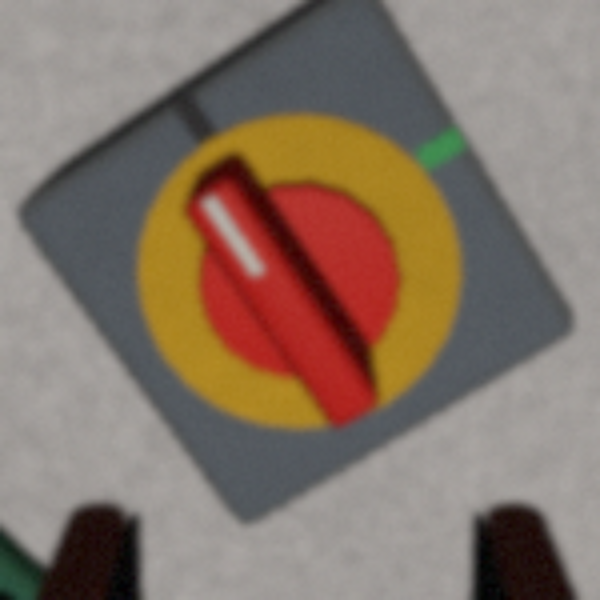

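Emit:
{"fn": "apply_moves", "kwargs": {"commands": [[[-4, 52, 0, 0, 0, 6], [-4, 52, 0, 0, 0, 6], [-4, 52, 0, 0, 0, 6], [-4, 52, 0, 0, 0, 6], [-4, 52, 0, 0, 0, 6], [-4, 52, -20, 0, 0, 6], [-4, 52, -30, 0, 0, 6], [-4, 52, -30, 0, 0, 6], [-4, 52, -30, 0, 0, 0], [-2, 25, -20, 0, 0, 0]]], "gripper": 52}}

```text
time_s: 12.2
position: [505.5, 328.9, 120.6]
eef_rot: [-0.114, 0.994, 0.001, -0.001]
contact_force: [0.0, -0.2, 0.4]
opening: 0.593
grip_force: 0.0
```

```bash
cat > nug.py <<'E'
from h import *
def nuggets(show=True):
    roi={'top':(130,110,320,230),'scene':(300,210,520,398)};out={}
    for c in roi:
        x0,y0,x1,y1=roi[c];cal=optics.calibration(c);im=snap(c)
        h=cv2.cvtColor(im,cv2.COLOR_RGB2HSV)[y0:y1,x0:x1]
        m=((h[...,1]>120)&(h[...,2]>50)).astype(np.uint8)
        n,l,st,ce=cv2.connectedComponentsWithStats(m)
        for i in range(1,n):
            if 12<st[i,4]<150: print(c,st[i,4],'hue',np.median(h[...,0][l==i]),ce[i].round(0)+[x0,y0],at(cal,ce[i]+[x0,y0],12)[:2])
def pose():
    s=robot.observe();M=R.from_quat(s['eef_rot']).as_matrix()
    print('t',s['time_s'],s['position'].round(1),'y-heading',np.degrees(np.arctan2(M[1,1],M[0,1])).round(1),'tilt',np.degrees(np.arccos(-M[2,2])).round(1),s['joint_positions'].round(2))
E
python3 - <<'E'
from nug import *
pose();nuggets()
E
```

```text
t 12.2 [505.5 328.9 120.6] y-heading 103.0 tilt 0.2 [-0.03  0.66 -0.9   1.79  0.6   1.    0.62]
scene 137 hue 5.0 [432. 270.] [397.5 286.2]
scene 17 hue 18.0 [472. 282.] [361.  378.2]
scene 21 hue 5.0 [448. 284.] [404.  337.6]
scene 68 hue 14.0 [404. 292.] [493.8 266.7]
scene 68 hue 26.0 [384. 309.] [561.9 255.9]
scene 62 hue 67.0 [421. 311.] [508.2 324.9]
scene 71 hue 115.0 [440. 332.] [519.9 386.1]
scene 63 hue 151.0 [404. 334.] [579.5 325.7]
```

Emit:
{"fn": "apply_moves", "kwargs": {"commands": [[[2, -3, -20, 0, 0, 0], [0, 0, -20, 0, 0, 0], [0, 0, -20, 0, 0, 0], [0, 0, -20, 0, 0, 0], [0, 0, -12, 0, 0, 0], [0, 0, -8, 0, 0, 0], [0, 0, -5, 0, 0, 0], [0, 0, 0, 0, 0, 0], [0, 0, 0, 0, 0, 0], [0, 0, 0, 0, 0, 0]]]}}

```text
time_s: 13.55
position: [509.5, 322.9, 17.8]
eef_rot: [-0.111, 0.994, 0.0, 0.0]
contact_force: [-0.3, -0.3, -0.5]
opening: 0.589
grip_force: 0.0
```

Emit:
{"fn": "apply_moves", "kwargs": {"commands": [[[0, 0, 0, 0, 0, 0], [0, 0, 0, 0, 0, 0], [0, 0, 0, 0, 0, 0], [0, 0, 0, 0, 0, 0], [0, 0, 15, 0, 0, 0], [0, 0, 40, 0, 0, 0], [0, 0, 40, 0, 0, 0], [0, 0, 40, 0, 0, 0], [0, 0, 25, 0, 0, 0], [0, 0, 0, 0, 0, 0]]], "gripper": 10, "grip_force": 12}}

```text
time_s: 14.8
position: [510.0, 323.7, 180.1]
eef_rot: [-0.111, 0.994, 0.001, 0.002]
contact_force: [-0.2, 0.8, -0.6]
opening: 0.253
grip_force: 12.0
```

Emit:
{"fn": "apply_moves", "kwargs": {"commands": [[[8, -45, 0, 0, 0, 0], [8, -45, 0, 0, 0, 0], [8, -45, 0, 0, 0, 0], [8, -45, 0, 0, 0, 0], [7, -45, 0, 0, 0, 0], [7, -42, 0, 0, 0, 0], [0, 0, 0, 0, 0, 0], [0, 0, 0, 0, 0, 0], [0, 0, 0, 0, 0, 0], [0, 0, 0, 0, 0, 0]]]}}

```text
time_s: 16.05
position: [555.0, 57.0, 177.3]
eef_rot: [-0.112, 0.994, 0.0, 0.0]
contact_force: [1.0, -0.3, -0.4]
opening: 0.251
grip_force: 12.0
```

```bash
python3 - <<'E'
from nug import *
pose()
cal=optics.calibration('wrist');im=snap('wrist','w3.png')
for n,z in(('scoop',4),('scoop_grip',89),('scoop_lip',27.5)):
    print(n,[(np.round(r['conf'],2),np.round(r['position']),at(cal,r['position'],z)) for r in nets.mark_of(n,'wrist')[:2]])
E
```

```text
t 16.05 [555.   57.  177.3] y-heading 102.8 tilt 0.0 [ 0.52  0.52 -0.97  1.85  0.5   1.03  1.15]
scoop [(np.float64(0.71), array([331., 146.]), array([516.5,  58.8,   4. ]))]
scoop_grip [(np.float64(0.61), array([331., 232.]), array([571.5,  69.2,  89. ])), (np.float64(0.28), array([323., 260.]), array([596.7,  68.3,  89. ]))]
scoop_lip [(np.float64(0.66), array([328.,  79.]), array([458.3,  41.7,  27.5]))]
```

View pics/w3.png

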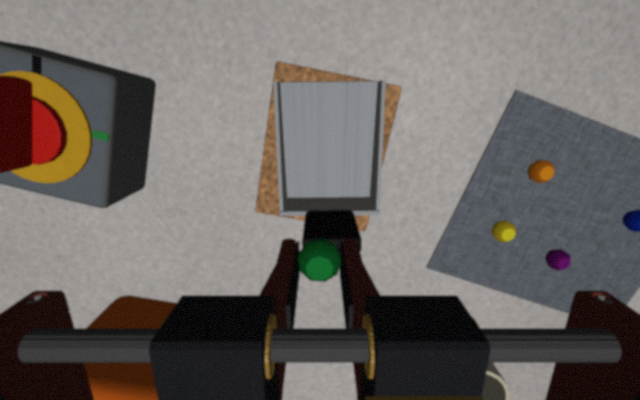

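The wrist view shows the green nugget held at (319,260) and the scoop's front wall tops at (276,83) and (383,83). The grip plate is at (330,225) and the mat lies beneath.

```bash
python3 - <<'E'
from nug import *
cal=optics.calibration('wrist')
for p in((276,82),(383,82),(281,213),(379,213)): print(at(cal,p,49))
for p in((304,212),(357,212)): print('plate top front',at(cal,p,109))
for p in((306,197),(282,197)): print('floor back',at(cal,p,8))
E
```

```text
[470.8   0.6  49. ]
[452.   84.2  49. ]
[579.6  25.1  49. ]
[560.2 111.6  49. ]
plate top front [552.5  43.3 109. ]
plate top front [544.2  80.1 109. ]
floor back [572.5  45.1   8. ]
floor back [577.9  21.2   8. ]
```

```bash
python3 - <<'E'
from nug import *
cal=optics.calibration('wrist')
im=cv2.imread('pics/w3.png')
h=cv2.cvtColor(im,cv2.COLOR_BGR2HSV)[120:290,460:640]
m=((h[...,1]>130)&(h[...,2]>50)).astype(np.uint8)
n,l,st,ce=cv2.connectedComponentsWithStats(m)
for i in range(1,n):
    if st[i,4]>150: print(np.median(h[...,0][l==i]),ce[i]+[460,120],at(cal,ce[i]+[460,120],12))
print(proj(cal,[555,57,177-4]))
E
```

```text
16.0 [541.00904977 171.07013575] [494.5 265.1  12. ]
114.0 [633.24583333 220.77083333] [522.4 380.1  12. ]
26.0 [503.80697051 231.12064343] [562.5 254.1  12. ]
149.0 [560.65975104 260.73443983] [581.4 327.1  12. ]
[322.9 262.5]
```

Emit:
{"fn": "apply_moves", "kwargs": {"commands": [[[-5, -6, -20, 0, 0, 0], [0, 0, -30, 0, 0, 0], [0, 0, -30, 0, 0, 0], [0, 0, -20, 0, 0, 0], [0, 0, -14, 0, 0, 0], [0, 0, 0, 0, 0, 0], [0, 0, 0, 0, 0, 0], [0, 0, 0, 0, 0, 0], [0, 0, 0, 0, 0, 0], [0, 0, 0, 0, 0, 0]]]}}

```text
time_s: 17.5
position: [550.4, 49.6, 63.6]
eef_rot: [-0.111, 0.994, -0.0, 0.0]
contact_force: [-0.2, -1.2, 0.3]
opening: 0.255
grip_force: 12.0
```

Emit:
{"fn": "apply_moves", "kwargs": {"commands": [[[0, 0, 0, 0, 0, 0], [0, 0, 0, 0, 0, 0], [0, 0, 0, 0, 0, 0], [0, 0, 20, 0, 0, 0], [0, 0, 40, 0, 0, 0], [-10, 40, 20, 0, 0, 0], [-10, 45, 0, 0, 0, 0], [-12, 45, 0, 0, 0, 0], [-12, 45, 0, 0, 0, 0], [-12, 41, 0, 0, 0, 0]]], "gripper": 34}}

```text
time_s: 18.75
position: [493.9, 267.6, 144.9]
eef_rot: [-0.111, 0.994, 0.0, 0.001]
contact_force: [0.2, -0.4, 0.6]
opening: 0.389
grip_force: 0.0
```

```bash
python3 - <<'E'
from nug import *
pose();nuggets();
im=snap('top');cv2.imwrite('pics/c3.png',cv2.resize(im[140:220,140:330,::-1],(760,320),interpolation=cv2.INTER_CUBIC))
E
```

```text
t 18.75 [493.9 267.6 144.9] y-heading 102.7 tilt 0.1 [ 0.1   0.57 -0.94  1.87  0.55  0.99  0.71]
top 28 hue 68.0 [293. 170.] [561.5  54.1]
scene 71 hue 5.0 [412. 236.] [350.  192.4]
scene 49 hue 5.0 [416. 248.] [372.9 219.9]
scene 17 hue 19.0 [449. 252.] [325.4 291.3]
scene 19 hue 4.0 [430. 255.] [365.3 258.9]
scene 68 hue 14.0 [404. 292.] [493.8 266.7]
scene 68 hue 26.0 [384. 309.] [561.9 255.9]
scene 71 hue 115.0 [440. 332.] [519.9 386.1]
scene 64 hue 151.0 [404. 334.] [579.4 325.8]
```

View pics/c3.png

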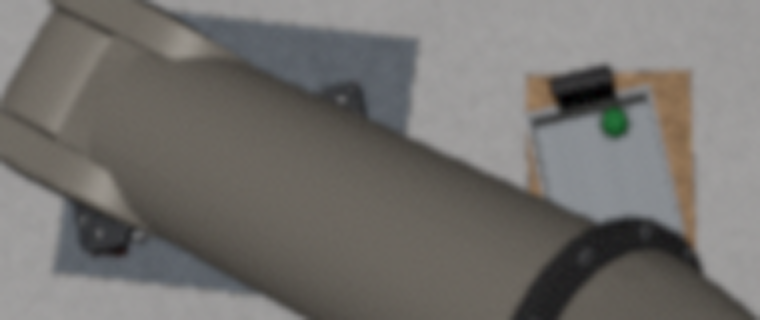

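The green nugget lies in the back of the scoop at (293,170) in the full top view. Next is the orange one.

Emit:
{"fn": "apply_moves", "kwargs": {"commands": [[[0, -1, -25, 0, 0, 0], [0, 0, -30, 0, 0, 0], [0, 0, -30, 0, 0, 0], [0, 0, -20, 0, 0, 0], [0, 0, -12, 0, 0, 0], [0, 0, -8, 0, 0, 0], [0, 0, -4, 0, 0, 0], [0, 0, 0, 0, 0, 0], [0, 0, 0, 0, 0, 0], [0, 0, 0, 0, 0, 0]]], "gripper": 52}}

```text
time_s: 20.15
position: [494.4, 264.8, 14.6]
eef_rot: [-0.111, 0.994, 0.0, 0.0]
contact_force: [-0.0, 0.2, 0.3]
opening: 0.594
grip_force: 0.0
```

Emit:
{"fn": "apply_moves", "kwargs": {"commands": [[[0, 0, 0, 0, 0, 0], [0, 0, 0, 0, 0, 0], [0, 0, 0, 0, 0, 0], [0, 0, 0, 0, 0, 0], [0, 0, 15, 0, 0, 0], [0, 0, 45, 0, 0, 0], [0, 0, 45, 0, 0, 0], [10, -40, 0, 0, 0, 0], [10, -40, 0, 0, 0, 0], [10, -40, 0, 0, 0, 0]]], "gripper": 10}}

```text
time_s: 21.4
position: [524.4, 143.5, 120.2]
eef_rot: [-0.111, 0.994, -0.0, 0.0]
contact_force: [0.6, 0.8, -0.9]
opening: 0.253
grip_force: 12.0
```

Emit:
{"fn": "apply_moves", "kwargs": {"commands": [[[10, -40, 0, 0, 0, 0], [10, -30, 0, 0, 0, 0], [0, 0, 0, 0, 0, 0], [0, 0, -20, 0, 0, 0], [0, 0, -20, 0, 0, 0], [0, 0, -15, 0, 0, 0], [0, 0, -5, 0, 0, 0], [0, 0, 0, 0, 0, 0], [0, 0, 0, 0, 0, 0], [0, 0, 0, 0, 0, 0]]]}}

```text
time_s: 22.65
position: [544.6, 74.7, 59.8]
eef_rot: [-0.111, 0.994, -0.0, 0.0]
contact_force: [0.6, -0.3, 0.6]
opening: 0.253
grip_force: 12.0
```

Emit:
{"fn": "apply_moves", "kwargs": {"commands": [[[0, 0, 4, 0, 0, 0], [0, 0, 0, 0, 0, 0], [0, 0, 0, 0, 0, 0], [0, 0, 0, 0, 0, 0], [0, 0, 0, 0, 0, 0], [0, 0, 0, 0, 0, 0], [0, 0, 0, 0, 0, 0], [0, 0, 0, 0, 0, 0], [0, 0, 0, 0, 0, 0], [0, 0, 0, 0, 0, 0]]], "gripper": 31}}

```text
time_s: 23.9
position: [544.2, 74.7, 63.3]
eef_rot: [-0.111, 0.994, -0.0, -0.0]
contact_force: [-0.4, 0.1, -1.2]
opening: 0.353
grip_force: 0.0
```

Emit:
{"fn": "apply_moves", "kwargs": {"commands": [[[0, 0, 30, 0, 0, 0], [0, 0, 40, 0, 0, 0], [4, 45, 10, 0, 0, 0], [4, 45, 0, 0, 0, 0], [4, 45, 0, 0, 0, 0], [5, 46, 0, 0, 0, 0], [0, 0, 0, 0, 0, 0], [0, 0, -20, 0, 0, 0], [0, 0, -20, 0, 0, 0], [0, 0, -20, 0, 0, 0]]]}}

```text
time_s: 25.15
position: [561.0, 253.7, 81.0]
eef_rot: [-0.11, 0.994, -0.001, -0.001]
contact_force: [-0.4, 0.5, -0.5]
opening: 0.354
grip_force: 0.0
```

```bash
python3 - <<'E'
from nug import *
pose();nuggets()
E
```

```text
t 25.15 [561.  253.7  81. ] y-heading 102.6 tilt 0.1 [ 0.08  0.72 -0.85  1.78  0.65  0.96  0.74]
top 40 hue 114.0 [177. 184.] [519.3 387.4]
scene 62 hue 5.0 [377. 271.] [494.6 182.7]
scene 24 hue 5.0 [380. 280.] [509.3 203.1]
scene 68 hue 26.0 [384. 309.] [561.9 255.9]
scene 70 hue 115.0 [440. 332.] [520.  386.1]
scene 65 hue 151.0 [404. 334.] [579.6 325.8]
```

Emit:
{"fn": "apply_moves", "kwargs": {"commands": [[[1, 1, -10, 0, 0, 0], [0, 0, -20, 0, 0, 0], [0, 0, -15, 0, 0, 0], [0, 0, -10, 0, 0, 0], [0, 0, -7, 0, 0, 0], [0, 0, -4, 0, 0, 0], [0, 0, 0, 0, 0, 0], [0, 0, 0, 0, 0, 0], [0, 0, 0, 0, 0, 0], [0, 0, 0, 0, 0, 0]]], "gripper": 52}}

```text
time_s: 26.5
position: [562.4, 256.7, 17.5]
eef_rot: [-0.111, 0.994, 0.0, 0.0]
contact_force: [0.1, -0.0, -1.0]
opening: 0.598
grip_force: 0.0
```

Emit:
{"fn": "apply_moves", "kwargs": {"commands": [[[0, 0, 0, 0, 0, 0], [0, 0, 0, 0, 0, 0], [0, 0, 0, 0, 0, 0], [0, 0, 0, 0, 0, 0], [0, 0, 15, 0, 0, 0], [0, 0, 45, 0, 0, 0], [0, 0, 45, 0, 0, 0], [-8, -40, 0, 0, 0, 0], [-8, -40, 0, 0, 0, 0], [-8, -40, 0, 0, 0, 0]]], "gripper": 10}}

```text
time_s: 27.75
position: [538.2, 135.7, 123.4]
eef_rot: [-0.111, 0.994, -0.0, 0.001]
contact_force: [0.4, -0.2, -0.0]
opening: 0.248
grip_force: 12.0
```

Emit:
{"fn": "apply_moves", "kwargs": {"commands": [[[-7, -45, 0, 0, 0, 0], [-6, -44, 0, 0, 0, 0], [0, 0, 0, 0, 0, 0], [0, 0, -20, 0, 0, 0], [0, 0, -20, 0, 0, 0], [0, 0, -15, 0, 0, 0], [0, 0, 0, 0, 0, 0], [0, 0, 0, 0, 0, 0], [0, 0, 0, 0, 0, 0], [0, 0, 0, 0, 0, 0]]]}}

```text
time_s: 29.0
position: [525.6, 47.7, 67.8]
eef_rot: [-0.111, 0.994, -0.0, 0.0]
contact_force: [0.2, -0.2, -0.6]
opening: 0.253
grip_force: 12.0
```

Emit:
{"fn": "apply_moves", "kwargs": {"commands": [[[-1, -2, -4, 0, 0, 0], [0, 0, 0, 0, 0, 0], [0, 0, 0, 0, 0, 0], [0, 0, 0, 0, 0, 0], [0, 0, 0, 0, 0, 0], [0, 0, 0, 0, 0, 0], [0, 0, 0, 0, 0, 0], [0, 0, 0, 0, 0, 0], [0, 0, 0, 0, 0, 0], [0, 0, 0, 0, 0, 0]]], "gripper": 31}}

```text
time_s: 30.25
position: [524.3, 45.7, 63.3]
eef_rot: [-0.111, 0.994, 0.0, -0.0]
contact_force: [0.1, 0.1, 0.5]
opening: 0.352
grip_force: 0.0
```

Emit:
{"fn": "apply_moves", "kwargs": {"commands": [[[0, 0, 30, 0, 0, 0], [0, 0, 40, 0, 0, 0], [8, 45, 10, 0, 0, 0], [8, 45, 0, 0, 0, 0], [8, 50, 0, 0, 0, 0], [11, 50, 0, 0, 0, 0], [10, 50, 0, 0, 0, 0], [10, 40, -20, 0, 0, 0], [0, 0, -20, 0, 0, 0], [0, 0, -20, 0, 0, 0]]]}}

```text
time_s: 31.5
position: [579.1, 324.7, 81.8]
eef_rot: [-0.111, 0.994, -0.001, -0.0]
contact_force: [-0.2, -0.2, 0.6]
opening: 0.35
grip_force: 0.0
```

```bash
python3 - <<'E'
from nug import *
pose();nuggets();
im=snap('top');cv2.imwrite('pics/c4.png',cv2.resize(im[140:220,140:330,::-1],(760,320),interpolation=cv2.INTER_CUBIC))
E
```

```text
t 31.5 [579.1 324.7  81.8] y-heading 102.7 tilt 0.1 [-0.04  0.78 -0.84  1.66  0.66  1.02  0.69]
top 39 hue 114.0 [177. 184.] [519.  387.3]
scene 21 hue 28.0 [329. 247.] [526.9  44.6]
scene 102 hue 5.0 [402. 302.] [519.5 277.3]
scene 62 hue 151.0 [404. 334.] [579.4 325.8]
scene 15 hue 115.0 [438. 334.] [526.1 385.6]
```

View pics/c4.png

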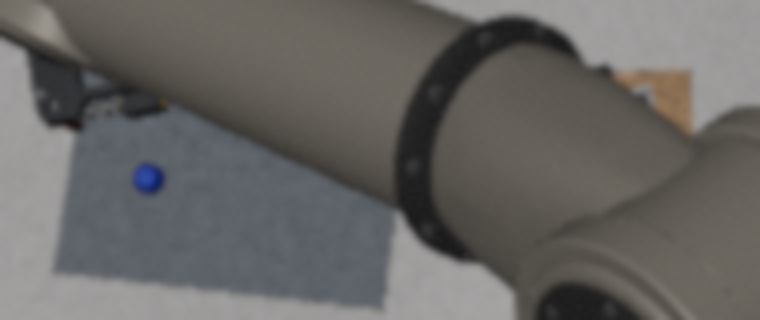

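The arm hides the scoop here. Only the blue nugget (177,184) is visible on the pad, and the purple one is under the gripper.

Emit:
{"fn": "apply_moves", "kwargs": {"commands": [[[0, 1, -10, 0, 0, 0], [0, 0, -20, 0, 0, 0], [0, 0, -15, 0, 0, 0], [0, 0, -10, 0, 0, 0], [0, 0, -7, 0, 0, 0], [0, 0, -4, 0, 0, 0], [0, 0, 0, 0, 0, 0], [0, 0, 0, 0, 0, 0], [0, 0, 0, 0, 0, 0], [0, 0, 0, 0, 0, 0]]], "gripper": 52}}

```text
time_s: 32.9
position: [579.4, 326.7, 17.6]
eef_rot: [-0.111, 0.994, 0.0, 0.0]
contact_force: [0.4, -0.3, 0.1]
opening: 0.597
grip_force: 0.0
```

Emit:
{"fn": "apply_moves", "kwargs": {"commands": [[[0, 0, 0, 0, 0, 0], [0, 0, 0, 0, 0, 0], [0, 0, 0, 0, 0, 0], [0, 0, 0, 0, 0, 0], [0, 0, 15, 0, 0, 0], [0, 0, 45, 0, 0, 0], [0, 0, 45, 0, 0, 0], [-10, -40, 0, 0, 0, 0], [-10, -40, 0, 0, 0, 0], [-10, -40, 0, 0, 0, 0]]], "gripper": 10}}

```text
time_s: 34.15
position: [549.1, 205.7, 123.5]
eef_rot: [-0.111, 0.994, -0.0, 0.001]
contact_force: [0.5, -0.5, -0.5]
opening: 0.255
grip_force: 12.0
```

Emit:
{"fn": "apply_moves", "kwargs": {"commands": [[[-10, -45, 0, 0, 0, 0], [-10, -45, 0, 0, 0, 0], [-11, -46, 0, 0, 0, 0], [0, 0, -20, 0, 0, 0], [0, 0, -20, 0, 0, 0], [0, 0, -15, 0, 0, 0], [0, 0, 0, 0, 0, 0], [0, 0, 0, 0, 0, 0], [0, 0, 0, 0, 0, 0], [0, 0, 0, 0, 0, 0]]]}}

```text
time_s: 35.4
position: [518.5, 70.8, 67.7]
eef_rot: [-0.111, 0.994, -0.0, 0.0]
contact_force: [-0.1, 0.5, -0.3]
opening: 0.251
grip_force: 12.0
```

Emit:
{"fn": "apply_moves", "kwargs": {"commands": [[[0, 0, -4, 0, 0, 0], [0, 0, 0, 0, 0, 0], [0, 0, 0, 0, 0, 0], [0, 0, 0, 0, 0, 0], [0, 0, 0, 0, 0, 0], [0, 0, 0, 0, 0, 0], [0, 0, 0, 0, 0, 0], [0, 0, 0, 0, 0, 0], [0, 0, 0, 0, 0, 0], [0, 0, 0, 0, 0, 0]]], "gripper": 31}}

```text
time_s: 36.65
position: [518.2, 70.7, 63.3]
eef_rot: [-0.111, 0.994, 0.0, -0.0]
contact_force: [-0.4, 0.1, -0.4]
opening: 0.351
grip_force: 0.0
```

Emit:
{"fn": "apply_moves", "kwargs": {"commands": [[[0, 0, 30, 0, 0, 0], [0, 0, 40, 0, 0, 0], [0, 45, 10, 0, 0, 0], [0, 50, 0, 0, 0, 0], [1, 55, 0, 0, 0, 0], [0, 55, 0, 0, 0, 0], [0, 55, 0, 0, 0, 0], [0, 56, -20, 0, 0, 0], [0, 0, -20, 0, 0, 0], [0, 0, -20, 0, 0, 0]]]}}

```text
time_s: 37.9
position: [519.2, 386.0, 81.9]
eef_rot: [-0.111, 0.994, -0.001, -0.0]
contact_force: [0.9, -0.6, 1.0]
opening: 0.351
grip_force: 0.0
```

```bash
python3 - <<'E'
from nug import *
pose();nuggets()
E
```

```text
t 37.9 [519.2 386.   81.9] y-heading 102.7 tilt 0.1 [-0.16  0.76 -0.85  1.7   0.67  1.    0.54]
top 31 hue 16.0 [283. 172.] [555.9  82.3]
scene 21 hue 28.0 [329. 247.] [526.9  44.6]
scene 56 hue 151.0 [335. 254.] [531.1  72.2]
scene 14 hue 4.5 [464. 316.] [449.3 408.1]
scene 72 hue 115.0 [440. 332.] [520.  386.3]
```

Emit:
{"fn": "apply_moves", "kwargs": {"commands": [[[1, 0, -10, 0, 0, 0], [0, 0, -20, 0, 0, 0], [0, 0, -15, 0, 0, 0], [0, 0, -10, 0, 0, 0], [0, 0, -7, 0, 0, 0], [0, 0, -4, 0, 0, 0], [0, 0, 0, 0, 0, 0], [0, 0, 0, 0, 0, 0], [0, 0, 0, 0, 0, 0], [0, 0, 0, 0, 0, 0]]], "gripper": 52}}

```text
time_s: 39.25
position: [520.4, 386.7, 17.5]
eef_rot: [-0.111, 0.994, 0.0, 0.0]
contact_force: [-0.6, 1.3, 1.1]
opening: 0.591
grip_force: 0.0
```

Emit:
{"fn": "apply_moves", "kwargs": {"commands": [[[0, 0, 0, 0, 0, 0], [0, 0, 0, 0, 0, 0], [0, 0, 0, 0, 0, 0], [0, 0, 0, 0, 0, 0], [0, 0, 15, 0, 0, 0], [0, 0, 45, 0, 0, 0], [0, 0, 45, 0, 0, 0], [-3, -50, 0, 0, 0, 0], [-3, -50, 0, 0, 0, 0], [-3, -50, 0, 0, 0, 0]]], "gripper": 10}}

```text
time_s: 40.5
position: [511.3, 235.4, 123.4]
eef_rot: [-0.111, 0.994, -0.0, 0.001]
contact_force: [0.5, -1.1, -0.1]
opening: 0.253
grip_force: 12.0
```

Emit:
{"fn": "apply_moves", "kwargs": {"commands": [[[-3, -50, 0, 0, 0, 0], [-3, -50, 0, 0, 0, 0], [-3, -50, 0, 0, 0, 0], [-2, -34, 0, 0, 0, 0], [0, 0, -20, 0, 0, 0], [0, 0, -20, 0, 0, 0], [0, 0, -15, 0, 0, 0], [0, 0, -6, 0, 0, 0], [0, 0, 0, 0, 0, 0], [0, 0, 0, 0, 0, 0]]]}}

```text
time_s: 41.75
position: [500.6, 53.2, 61.7]
eef_rot: [-0.111, 0.994, 0.0, 0.0]
contact_force: [0.1, 0.8, 0.2]
opening: 0.255
grip_force: 12.0
```

Emit:
{"fn": "apply_moves", "kwargs": {"commands": [[[0, 0, -5, 0, 0, 0], [0, 0, 0, 0, 0, 0], [0, 0, 0, 0, 0, 0], [0, 0, 0, 0, 0, 0], [0, 0, 0, 0, 0, 0], [0, 0, 0, 0, 0, 0], [0, 0, 0, 0, 0, 0], [0, 0, 0, 0, 0, 0], [0, 0, 0, 0, 0, 0], [0, 0, 0, 0, 0, 0]]], "gripper": 31}}

```text
time_s: 43.0
position: [500.3, 52.7, 56.3]
eef_rot: [-0.111, 0.994, 0.0, 0.0]
contact_force: [-0.2, 0.3, 0.9]
opening: 0.353
grip_force: 0.0
```

Emit:
{"fn": "apply_moves", "kwargs": {"commands": [[[0, 0, 30, 0, 0, 0], [0, 0, 40, 0, 0, 0], [15, 0, 40, 0, 0, 0], [15, 3, 30, 0, 0, 0], [15, 4, 10, 0, 0, 0], [15, 0, 0, 0, 0, 0], [0, 0, 0, 0, 0, 0], [0, 0, 0, 0, 0, 0], [0, 0, 0, 0, 0, 0], [0, 0, 0, 0, 0, 0]]]}}

```text
time_s: 44.25
position: [559.9, 59.6, 206.1]
eef_rot: [-0.111, 0.994, -0.0, -0.0]
contact_force: [-0.0, 0.1, -0.3]
opening: 0.354
grip_force: 0.0
```

```bash
python3 - <<'E'
from nug import *
pose()
cal=optics.calibration('wrist');im=snap('wrist','w4.png')
for n,z in(('scoop_grip',89),('scoop_lip',27.5)):
    print(n,[(np.round(r['conf'],2),np.round(r['position']),at(cal,r['position'],z)) for r in nets.mark_of(n,'wrist')[:2]])
E
```

```text
t 44.25 [559.9  59.6 206.1] y-heading 102.7 tilt 0.0 [ 0.54  0.51 -1.    1.81  0.48  1.09  1.16]
scoop_grip [(np.float64(0.59), array([331., 213.]), array([570.5,  71.3,  89. ])), (np.float64(0.25), array([338., 156.]), array([521.1,  65.4,  89. ]))]
scoop_lip [(np.float64(0.92), array([324.,  77.]), array([460.9,  40.8,  27.5]))]
```

View pics/w4.png

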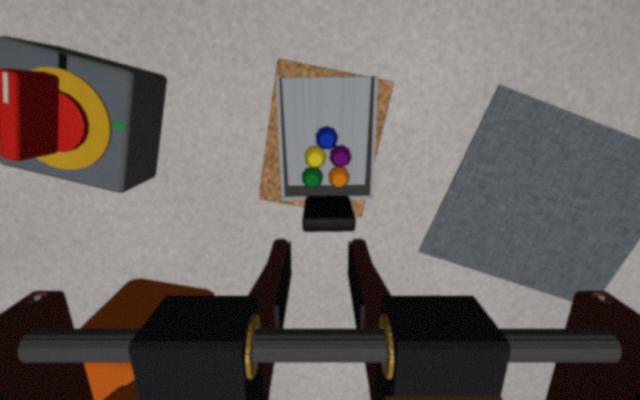

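All five nuggets are in the scoop, from blue (327,137) to green and orange (313–339,177). The grip plate's top face is at about (329,209).

```bash
python3 - <<'E'
from nug import *
cal=optics.calibration('wrist')
for p in((306,196),(353,196),(303,222),(355,222),(329,209)): print(at(cal,p,109))
for p in((278,60),(393,82),(260,199),(363,216)): print('mat',at(cal,p,4))
E
```

```text
[554.3  46.5 109. ]
[546.2  82.8 109. ]
[576.5  48.7 109. ]
[567.2  89.9 109. ]
[561.   66.8 109. ]
mat [454.3  -7.2   4. ]
mat [449.1 110.3   4. ]
mat [601.3  -0.8   4. ]
mat [595.7 118.    4. ]
```

```bash
python3 - <<'E'
from nug import *
cal=optics.calibration('wrist');print(cal['origin'],R.from_quat(cal['orientation']).as_matrix().round(2))
for ox,oy in((519.5,57.5),(515,57)):
  ex=np.array([.975,.2215]);ey=np.array([-.2215,.975])
  for x,y,z in((50,22,105),(50,-22,105),(64,22,105),(64,-22,105),(64,22,41),(-60,45,45),(-60,-45,45),(54,45,45),(54,-45,45)):
    p=np.array([ox,oy])+x*ex+y*ey;print((x,y,z),proj(cal,[*p,z+4]))
im=cv2.imread('pics/w4.png');cv2.imwrite('pics/c5.png',cv2.resize(im[50:245,230:430],(600,585),interpolation=cv2.INTER_CUBIC))
E
```

```text
[478.14227873  40.22753182 357.60027128] [[-0.22 -0.93 -0.3 ]
 [ 0.98 -0.21 -0.07]
 [-0.   -0.31  0.95]]
(50, 22, 105) [356.3 217.7]
(50, -22, 105) [301.9 217.8]
(64, 22, 105) [355.8 233.6]
(64, -22, 105) [302.3 233.8]
(64, 22, 41) [349.1 208.2]
(-60, 45, 45) [379.1  76.4]
(-60, -45, 45) [276.8  76.8]
(54, 45, 45) [373.  199.9]
(54, -45, 45) [281.8 200.1]
(50, 22, 105) [357.1 212.4]
(50, -22, 105) [302.5 212.6]
(64, 22, 105) [356.6 228.6]
(64, -22, 105) [302.8 228.7]
(64, 22, 41) [349.7 203.9]
(-60, 45, 45) [379.9  70.9]
(-60, -45, 45) [277.2  71.3]
(54, 45, 45) [373.7 195.5]
(54, -45, 45) [282.1 195.8]
```

View pics/c5.png

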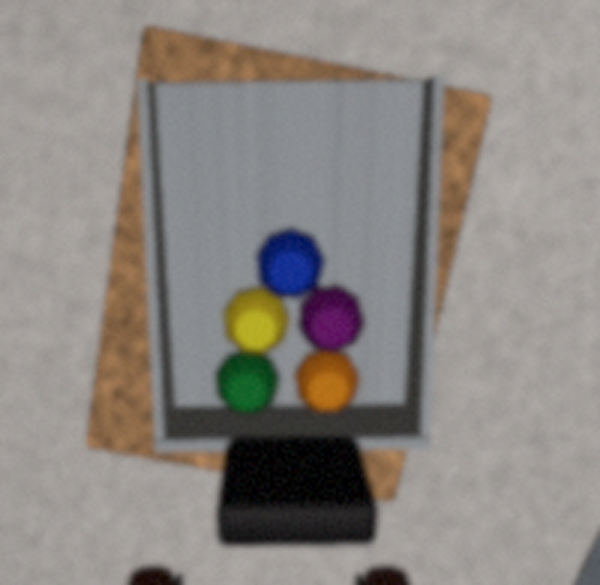

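Emit:
{"fn": "apply_moves", "kwargs": {"commands": [[[5, 4, 0, 0, 0, -10], [5, 4, 0, 0, 0, -10], [5, 3, 0, 0, 0, -10], [0, 0, 0, 0, 0, -10], [0, 0, 0, 0, 0, -10], [0, 0, 0, 0, 0, -10], [0, 0, 0, 0, 0, -10], [0, 0, 0, 0, 0, -10], [0, 0, 0, 0, 0, -10], [0, 0, 0, 0, 0, 0]]], "gripper": 56}}

```text
time_s: 45.65
position: [575.2, 70.8, 206.5]
eef_rot: [0.624, 0.782, -0.0, 0.0]
contact_force: [-0.2, 0.4, 0.7]
opening: 0.636
grip_force: 0.0
```

```bash
python3 - <<'E'
from nug import *
pose()
E
```

```text
t 45.65 [575.2  70.8 206.5] y-heading 12.8 tilt 0.0 [ 0.27  0.42 -0.64  1.78  0.29  1.03 -0.26]
```

Emit:
{"fn": "apply_moves", "kwargs": {"commands": [[[0, -1, -30, 0, 0, 0], [0, 0, -30, 0, 0, 0], [0, 0, -25, 0, 0, 0], [0, 0, -20, 0, 0, 0], [0, 0, -12, 0, 0, 0], [0, 0, -8, 0, 0, 0], [0, 0, 0, 0, 0, 0], [0, 0, 0, 0, 0, 0], [0, 0, 0, 0, 0, 0], [0, 0, 0, 0, 0, 0]]]}}

```text
time_s: 46.9
position: [575.5, 69.7, 81.7]
eef_rot: [0.624, 0.781, 0.0, 0.0]
contact_force: [0.3, -0.1, -0.4]
opening: 0.635
grip_force: 0.0
```

Emit:
{"fn": "apply_moves", "kwargs": {"commands": [[[0, 0, 0, 0, 0, 0], [0, 0, 0, 0, 0, 0], [0, 0, 0, 0, 0, 0], [0, 0, 0, 0, 0, 0], [0, 0, 0, 0, 0, 0], [0, 0, 0, 0, 0, 0], [0, 0, 0, 0, 0, 0], [0, 0, 0, 0, 0, 0], [0, 0, 0, 0, 0, 0], [0, 0, 0, 0, 0, 0]]], "gripper": 2, "grip_force": 50}}

```text
time_s: 48.15
position: [575.2, 69.6, 81.3]
eef_rot: [0.624, 0.781, -0.0, -0.0]
contact_force: [-2.5, -0.8, 0.6]
opening: 0.159
grip_force: 50.0
```

Emit:
{"fn": "apply_moves", "kwargs": {"commands": [[[0, 0, 5, 0, 0, 0], [0, 0, 12, 0, 0, 0], [0, 0, 20, 0, 0, 0], [0, 0, 25, 0, 0, 0], [0, 0, 28, 0, 0, 0], [0, 0, 28, 0, 0, 0], [0, 0, 26, 0, 0, 0], [0, 0, 20, 0, 0, 0], [0, 0, 12, 0, 0, 0], [0, 0, 4, 0, 0, 0]]]}}

```text
time_s: 49.4
position: [575.3, 69.7, 261.9]
eef_rot: [0.624, 0.781, 0.0, 0.0]
contact_force: [0.3, 0.1, -4.1]
opening: 0.16
grip_force: 50.0
```

```bash
python3 - <<'E'
from nug import *
pose();print(robot.observe()['opening'])
def rim(c,box,im):
    cal=optics.calibration(c);x0,y0,x1,y1=box
    h=cv2.cvtColor(im,cv2.COLOR_RGB2HSV)[y0:y1,x0:x1]
    m=((h[...,0]<20)&(h[...,1]>130)&(h[...,2]>60)).astype(np.uint8)
    ct=max(cv2.findContours(m,0,1)[0],key=cv2.contourArea).reshape(-1,2)
    P=np.array([at(cal,p+[x0,y0],162)[:2] for p in cv2.convexHull(ct).reshape(-1,2)])
    A=np.c_[2*P,np.ones(len(P))];s=np.linalg.lstsq(A,(P**2).sum(1),rcond=None)[0];print(c,s[:2],np.sqrt(s[2]+s[0]**2+s[1]**2))
rim('top',(425,130,500,205),snap('top'));rim('scene',(180,110,245,162),snap('scene'))
w=snap('wrist','w5.png')
E
```

```text
t 49.4 [575.3  69.7 261.9] y-heading 12.7 tilt 0.0 [ 0.29  0.37 -0.66  1.72  0.25  1.14 -0.22]
0.16013519610889837
top [ 544.08172009 -376.55495974] 72.63289200453023
scene [ 546.46329786 -377.27130025] 73.59446082447286
```

Emit:
{"fn": "apply_moves", "kwargs": {"commands": [[[2, -10, 0, 0, 0, -2], [3, -20, 0, 0, 0, -2], [5, -30, 0, 0, 0, -2], [5, -30, 0, 0, 0, -2.5], [5, -30, 0, 0, 0, -2.5], [5, -30, 0, 0, 0, -2.5], [5, -30, 0, 0, 0, -2.5], [5, -30, 0, 0, 0, -2.5], [5, -30, 0, 0, 0, -2.5], [5, -30, 0, 0, 0, -2.5]]]}}

```text
time_s: 50.8
position: [620.6, -202.3, 261.2]
eef_rot: [0.771, 0.636, 0.0, -0.0]
contact_force: [-0.2, 0.5, -3.7]
opening: 0.155
grip_force: 50.0
```

Emit:
{"fn": "apply_moves", "kwargs": {"commands": [[[5, -30, 0, 0, 0, -2.5], [5, -30, 0, 0, 0, -2.5], [5, -30, 0, 0, 0, -2.5], [5, -30, 0, 0, 0, -2.5], [5, -30, 0, 0, 0, -2.5], [5, -30, 0, 0, 0, -2.5], [5, -30, 0, 0, 0, -2.5], [5, -25, 0, 0, 0, -2.5], [4, -15, 0, 0, 0, -2], [2, -10, 0, 0, 0, -2]]]}}

```text
time_s: 52.05
position: [666.0, -461.9, 260.5]
eef_rot: [0.887, 0.462, -0.0, -0.0]
contact_force: [0.7, 0.6, -4.2]
opening: 0.157
grip_force: 50.0
```

```bash
python3 - <<'E'
from nug import *
pose()
snap('top','t6.png');snap('scene','s6.png')
w=snap('wrist','w6.png')
a=cv2.imread('pics/t6.png')[110:235,380:520];b=cv2.imread('pics/s6.png')[60:260,120:320]
cv2.imwrite('pics/c6.png',np.hstack([cv2.resize(a,(448,400)),cv2.resize(b,(350,400))]))
E
```

```text
t 52.05 [ 666.  -461.9  260.5] y-heading -35.0 tilt 0.0 [ 0.69  0.72 -0.3   1.1   0.2   1.35 -0.2 ]
```

View pics/c6.png

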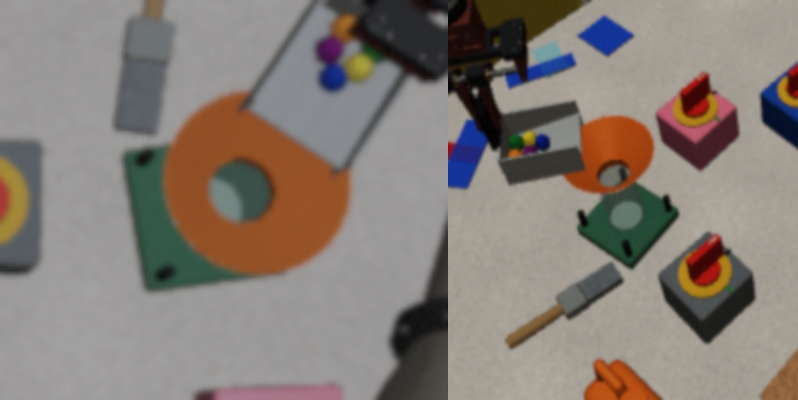

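Emit:
{"fn": "apply_moves", "kwargs": {"commands": [[[-1, 0.5, 3, -1.15, -1.64, 0], [-1.5, 1, 3, -1.15, -1.64, 0], [-2, 1.5, 3, -1.15, -1.64, 0], [-2, 1.5, 3, -1.15, -1.64, 0], [-2, 1.5, 3, -1.15, -1.64, 0], [-2, 1.5, 3, -1.15, -1.64, 0], [-2.5, 2, 3, -1.15, -1.64, 0], [-2.5, 2, 3, -1.15, -1.64, 0], [-2.5, 1.5, 3, -1.15, -1.64, 0], [-3, 1.5, 2, -1.15, -1.64, 0]]]}}

```text
time_s: 53.45
position: [645.1, -444.3, 290.6]
eef_rot: [0.872, 0.457, 0.08, 0.154]
contact_force: [-0.0, -0.7, -4.5]
opening: 0.155
grip_force: 50.0
```

```bash
cat >> nug.py <<'E'
def lip():
    s=robot.observe();M=R.from_quat(s['eef_rot']).as_matrix()
    # tool y = scoop x, tool z = -scoop z
    l=s['position']-117*M[:,1]+53.5*M[:,2];print('lip',l.round(1),'from funnel',(l[:2]-[545.5,-377]).round(1),'op',s['opening'],'t',s['time_s'])
E
python3 - <<'E'
from nug import *
pose();lip()
E
```

```text
t 53.45 [ 645.1 -444.3  290.6] y-heading -34.7 tilt 20.0 [ 0.74  0.47 -0.33  1.5   0.26  0.86 -0.27]
lip [ 569.7 -392.2  200.2] from funnel [ 24.2 -15.2] op 0.1552066659408359 t 53.45
```

Emit:
{"fn": "apply_moves", "kwargs": {"commands": [[[-3, 2, 2, -1.15, -1.64, 0], [-3, 2, 2, -1.15, -1.64, 0], [-3, 2, 2, -1.15, -1.64, 0], [-3, 2, 2, -1.15, -1.64, 0], [-3, 2, 2, -1.15, -1.64, 0], [-3, 2, 1.5, -1.15, -1.64, 0], [-3, 2, 1, -1.15, -1.64, 0], [-3, 2, 1, -1.15, -1.64, 0], [-3, 2.5, 1, -1.15, -1.64, 0], [-3, 2.5, 1, -1.15, -1.64, 0]]]}}

```text
time_s: 54.7
position: [615.0, -423.4, 306.1]
eef_rot: [0.832, 0.436, 0.158, 0.304]
contact_force: [0.5, -0.1, -2.3]
opening: 0.157
grip_force: 50.0
```

```bash
python3 - <<'E'
from nug import *
pose();lip()
snap('top','t7.png');snap('scene','s7.png')
a=cv2.imread('pics/t7.png')[110:235,380:520];b=cv2.imread('pics/s7.png')[60:260,120:320]
cv2.imwrite('pics/c7.png',np.hstack([cv2.resize(a,(448,400)),cv2.resize(b,(350,400))]))
E
```

```text
t 54.7 [ 615.  -423.4  306.1] y-heading -34.6 tilt 40.1 [ 0.67  0.27 -0.23  1.88  0.45  0.34 -0.51]
lip [ 569.5 -392.2  189.9] from funnel [ 24.  -15.2] op 0.15706336583469913 t 54.7
```

View pics/c7.png

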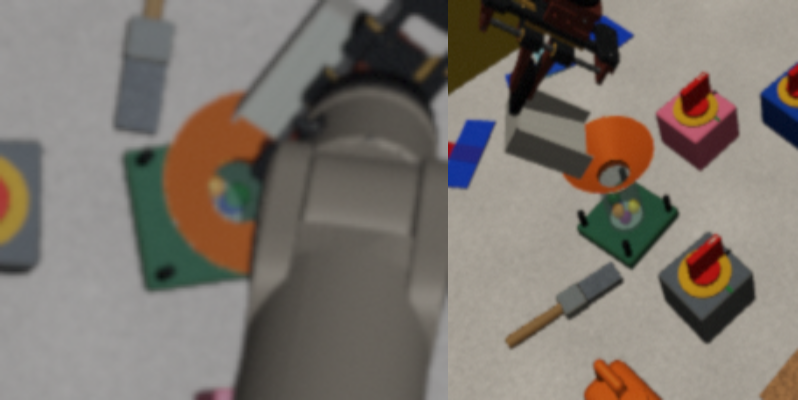

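Emit:
{"fn": "apply_moves", "kwargs": {"commands": [[[0, 0, 0, 0, 0, 0], [0, 0, 0, 0, 0, 0], [0, 0, 0, 0, 0, 0], [0, 0, 6, 0, 0, 0], [5, -3.5, 2, 2.3, 3.28, 0], [5, -3.5, 2, 2.3, 3.28, 0], [5, -3.5, 0, 2.3, 3.28, 0], [5, -3.5, 0, 2.3, 3.28, 0], [5, -3.5, 0, 2.3, 3.28, 0], [5, -3.5, 0, 2.3, 3.28, 0]]]}}

```text
time_s: 56.05
position: [645.6, -446.3, 316.6]
eef_rot: [0.878, 0.459, 0.064, 0.123]
contact_force: [0.5, 1.0, -3.7]
opening: 0.156
grip_force: 50.0
```

Emit:
{"fn": "apply_moves", "kwargs": {"commands": [[[7, -5, 0, 2.3, 3.28, 0], [7, -5, 0, 2.3, 3.28, 0], [7, -5, 0, 2.3, 3.28, 0], [7, -5, 0, 2.3, 3.28, 0], [20, 10, 0, 0, 0, 0], [20, 20, 0, 0, 0, 0], [10, 30, 0, 0, 0, 0], [0, 30, 0, 0, 0, 0], [0, 30, 0, 0, 0, 0], [0, 20, 0, 0, 0, 0]]]}}

```text
time_s: 57.3
position: [724.2, -322.4, 316.7]
eef_rot: [0.885, 0.465, 0.001, -0.0]
contact_force: [0.5, 0.3, -2.0]
opening: 0.158
grip_force: 50.0
```

```bash
python3 - <<'E'
from nug import *
pose();lip();print(robot.observe()['contact_force'])
a=snap('top');b=snap('scene')
P=[]
for c,im in(('top',a),('scene',b)):
    cal=optics.calibration(c);u=proj(cal,[545.5,-377,60]).astype(int);print(c,u)
    P.append(cv2.resize(im[u[1]-30:u[1]+30,u[0]-30:u[0]+30,::-1],(390,390),interpolation=cv2.INTER_CUBIC))
cv2.imwrite('pics/c8.png',np.hstack(P));cv2.imwrite('pics/s8.png',b[:,:,::-1]);cv2.imwrite('pics/t8.png',a[:,:,::-1])
E
```

```text
t 57.3 [ 724.2 -322.4  316.7] y-heading -34.6 tilt 0.1 [ 0.51  0.66 -0.33  1.08  0.2   1.43 -0.38]
lip [ 628.  -255.9  263.1] from funnel [ 82.5 121.1] op 0.15783504635263526 t 57.3
[ 0.46821717  0.30277564 -2.03979745]
top [448 172]
scene [219 159]
```

View pics/c8.png

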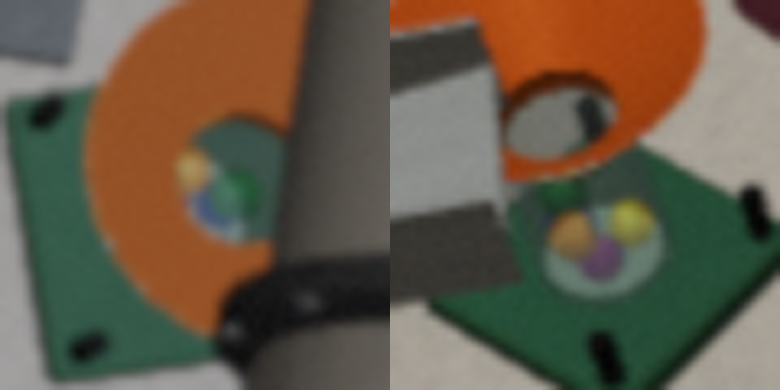

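The jar holds all five: green on top, with blue, orange, purple and yellow below. Now I take the scoop back.

Emit:
{"fn": "apply_moves", "kwargs": {"commands": [[[-10, 20, 0, 0, 0, 3], [-15, 40, 0, 0, 0, 5], [-15, 45, 0, 0, 0, 5], [-15, 45, 0, 0, 0, 5], [-15, 45, 0, 0, 0, 5], [-15, 45, 0, 0, 0, 5], [-15, 45, 0, 0, 0, 5], [-15, 45, 0, 0, 0, 5], [-15, 40, 0, 0, 0, 5], [-15, 20, 0, 0, 0, 4.4]]]}}

```text
time_s: 58.65
position: [577.7, 66.8, 316.3]
eef_rot: [0.623, 0.782, 0.001, 0.0]
contact_force: [-0.2, 0.5, -1.9]
opening: 0.155
grip_force: 50.0
```

Emit:
{"fn": "apply_moves", "kwargs": {"commands": [[[0, 0, -15, 0, 0, 0], [0, 0, -30, 0, 0, 0], [0, 0, -40, 0, 0, 0], [0, 0, -40, 0, 0, 0], [0, 0, -35, 0, 0, 0], [0, 0, -25, 0, 0, 0], [0, 0, -15, 0, 0, 0], [0, 0, -10, 0, 0, 0], [0, 0, 0, 0, 0, 0], [0, 0, 0, 0, 0, 0]]]}}

```text
time_s: 59.9
position: [578.9, 64.3, 106.7]
eef_rot: [0.625, 0.78, 0.001, 0.001]
contact_force: [-0.0, -0.4, -2.4]
opening: 0.153
grip_force: 50.0
```

```bash
python3 - <<'E'
from nug import *
pose();lip();print(robot.observe()['contact_force'])
E
```

```text
t 59.9 [578.9  64.3 106.7] y-heading 12.6 tilt 0.1 [ 0.22  0.54 -0.57  1.86  0.38  0.85 -0.32]
lip [464.8  38.8  53. ] from funnel [-80.7 415.8] op 0.15332188109283576 t 59.9
[-0.03823456 -0.4001469  -2.3508474 ]
```

Emit:
{"fn": "apply_moves", "kwargs": {"commands": [[[0, 2, -6, 0, 0, 0], [0, 0, -6, 0, 0, 0], [0, 0, -5, 0, 0, 0], [0, 0, -3, 0, 0, 0], [0, 0, -2, 0, 0, 0], [0, 0, -1.5, 0, 0, 0], [0, 0, -1, 0, 0, 0], [0, 0, -0.5, 0, 0, 0], [0, 0, 0, 0, 0, 0], [0, 0, 0, 0, 0, 0]]]}}

```text
time_s: 61.15
position: [578.4, 66.2, 81.2]
eef_rot: [0.625, 0.78, 0.0, 0.0]
contact_force: [-1.5, -0.5, 4.6]
opening: 0.158
grip_force: 50.0
```

Emit:
{"fn": "apply_moves", "kwargs": {"commands": [[[0, 0, 0, 0, 0, 0], [0, 0, 0, 0, 0, 0], [0, 0, 0, 0, 0, 0], [0, 0, 0, 0, 0, 0], [0, 0, 10, 0, 0, 0], [0, 0, 25, 0, 0, 0], [0, 0, 35, 0, 0, 0], [0, 0, 40, 0, 0, 0], [0, 0, 40, 0, 0, 0], [0, 0, 10, 0, 0, 0]]], "gripper": 50}}

```text
time_s: 62.4
position: [579.6, 66.8, 244.3]
eef_rot: [0.625, 0.781, 0.002, 0.002]
contact_force: [1.0, -0.2, 0.2]
opening: 0.573
grip_force: 0.0
```

Emit:
{"fn": "apply_moves", "kwargs": {"commands": [[[-3, -20, 0, 0, 0, 7], [-4, -30, 0, 0, 0, 8], [-4, -30, 0, 0, 0, 8], [-4, -30, 0, 0, 0, 8], [-4, -30, 0, 0, 0, 8], [-4, -30, 0, 0, 0, 8], [-4, -30, 0, 0, 0, 8], [-4, -24, 0, 0, 0, 8], [-3, -10, 0, 0, 0, 8], [0, 0, 0, 0, 0, 4]]]}}

```text
time_s: 63.65
position: [543.3, -169.2, 239.9]
eef_rot: [0.02, 1.0, 0.0, -0.001]
contact_force: [-0.5, 0.3, 0.2]
opening: 0.569
grip_force: 0.0
```

```bash
python3 - <<'E'
from nug import *
pose()
Z=dict(scoop=4,scoop_grip=89,scoop_lip=27.5)
for c in('top','scene'):
    snap(c,c+'9.png');cal=optics.calibration(c)
    for n,z in Z.items(): print(c,n,[(np.round(r['conf'],2),at(cal,r['position'],z)[:2]) for r in nets.mark_of(n,c)[:1]])
cal=optics.calibration('wrist');w=snap('wrist','w9.png')
print([at(cal,r['position'],105) for r in nets.mark_of('isolator_axis','wrist')[:1]])
a=cv2.resize(cv2.imread('pics/top9.png')[135:225,255:400],(580,360));u=proj(cal,[545,-168,90]).astype(int)
b=cv2.resize(w[max(u[1]-60,0):u[1]+60,u[0]-60:u[0]+60,::-1],(220,220));b=np.pad(b,((0,140),(0,0),(0,0)))
cv2.imwrite('pics/c9.png',np.hstack([a,b]))
E
```

```text
t 63.65 [ 543.3 -169.2  239.9] y-heading 87.7 tilt 0.1 [ 0.84  0.42 -0.84  1.76  0.34  1.12  1.42]
top scoop [(np.float64(0.75), array([523.8,  56.7]))]
top scoop_grip []
top scoop_lip [(np.float64(0.68), array([469.2,  46.5]))]
scene scoop [(np.float64(0.89), array([517.9,  54.7]))]
scene scoop_grip [(np.float64(0.7), array([584.5,  65.6]))]
scene scoop_lip [(np.float64(0.84), array([469.4,  39.3]))]
[array([ 547.6, -169.7,  105. ])]
```

View pics/c9.png

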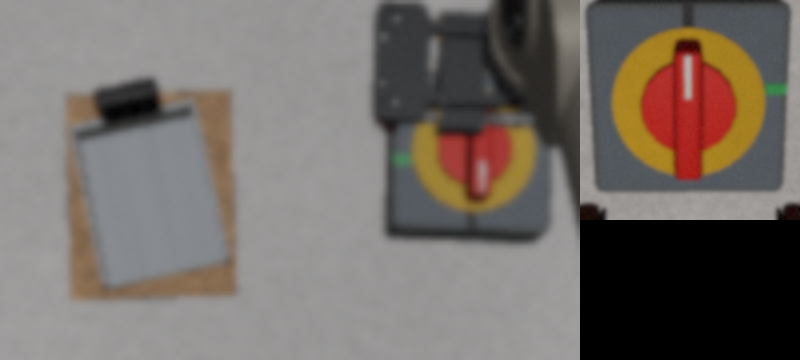

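The scoop stands upright and empty on the mat. The bar is aligned with the gripper and points to the black mark. I grip it and turn it on.

Emit:
{"fn": "apply_moves", "kwargs": {"commands": [[[2, 1, -25, 0, 0, 0], [0, 0, -25, 0, 0, 0], [0, 0, -25, 0, 0, 0], [0, 0, -25, 0, 0, 0], [0, 0, -20, 0, 0, 0], [0, 0, -15, 0, 0, 0], [0, 0, -8, 0, 0, 0], [0, 0, 0, 0, 0, 0], [0, 0, 0, 0, 0, 0], [0, 0, 0, 0, 0, 0]]]}}

```text
time_s: 65.4
position: [546.7, -166.9, 98.5]
eef_rot: [0.021, 1.0, -0.0, 0.001]
contact_force: [0.1, 0.3, -0.0]
opening: 0.571
grip_force: 0.0
```

Emit:
{"fn": "apply_moves", "kwargs": {"commands": [[[0, 0, 0, 0, 0, 0], [0, 0, 0, 0, 0, 0], [0, 0, 0, 0, 0, 0], [0, 0, 0, 0, 0, 0], [0, 0, 0, 0, 0, -8], [0, 0, 0, 0, 0, -8], [0, 0, 0, 0, 0, -8], [0, 0, 0, 0, 0, -8], [0, 0, 0, 0, 0, -8], [0, 0, 0, 0, 0, 0]]], "gripper": 4, "grip_force": 25}}

```text
time_s: 66.65
position: [545.9, -169.6, 97.8]
eef_rot: [0.363, 0.932, -0.002, 0.0]
contact_force: [-1.3, -5.5, -1.4]
opening: 0.156
grip_force: 25.0
```

Emit:
{"fn": "apply_moves", "kwargs": {"commands": [[[0, 0, 0, 0, 0, -8], [0, 0, 0, 0, 0, -8], [0, 0, 0, 0, 0, -8], [0, 0, 0, 0, 0, -8], [0, 0, 0, 0, 0, -8], [0, 0, 0, 0, 0, -3], [0, 0, 0, 0, 0, -3], [0, 0, 0, 0, 0, -2], [0, 0, 0, 0, 0, 0], [0, 0, 0, 0, 0, 0]]]}}

```text
time_s: 67.9
position: [545.2, -169.1, 97.9]
eef_rot: [0.709, 0.705, -0.002, 0.0]
contact_force: [-2.9, -5.5, 2.5]
opening: 0.182
grip_force: 27.5
```

```bash
python3 - <<'E'
from nug import *
pose();s=robot.observe();print(s['moment'],s['contact_force'],s['opening'])
E
```

```text
t 67.9 [ 545.2 -169.1   97.9] y-heading -0.4 tilt 0.2 [ 0.48  0.5  -0.38  1.9   0.26  0.79 -0.04]
[-1.07601461  0.54441743  0.72511048] [-2.92576474 -5.52544454  2.54841953] 0.18229879738272886
```

Emit:
{"fn": "apply_moves", "kwargs": {"commands": [[[0, 0, 0, 0, 0, 0], [0, 0, 0, 0, 0, 0], [0, 0, 0, 0, 0, 0], [0, 0, 0, 0, 0, 0], [0, 0, 30, 0, 0, 0], [0, 0, 40, 0, 0, 0], [0, 0, 40, 0, 0, 0], [0, 0, 40, 0, 0, 0], [0, 0, 0, 0, 0, 0], [0, 0, 0, 0, 0, 0]]], "gripper": 50}}

```text
time_s: 69.15
position: [545.7, -166.8, 247.1]
eef_rot: [0.71, 0.705, -0.0, -0.0]
contact_force: [0.1, 0.4, -0.4]
opening: 0.571
grip_force: 0.0
```

```bash
python3 - <<'E'
from nug import *
pose();print(robot.observe()['contact_force'])
cal=optics.calibration('wrist');w=snap('wrist','w10.png');t=snap('top','t10.png');s=snap('scene','s10.png')
u=proj(cal,[545,-168,90]).astype(int)
b=cv2.resize(w[u[1]-65:u[1]+65,u[0]-65:u[0]+65,::-1],(390,390))
cs=optics.calibration('scene');v=proj(cs,[545.5,-377,60]).astype(int)
c=cv2.resize(s[v[1]-30:v[1]+30,v[0]-30:v[0]+30,::-1],(390,390))
cv2.imwrite('pics/c10.png',np.hstack([b,c]))
E
```

```text
t 69.15 [ 545.7 -166.8  247.1] y-heading -0.4 tilt 0.1 [ 0.53  0.33 -0.43  1.77  0.15  1.08  0.04]
[ 0.07233444  0.44580194 -0.37000488]
```

View pics/c10.png

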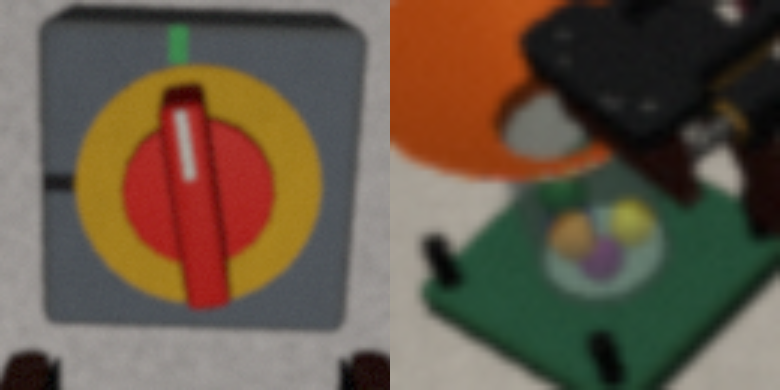

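The pointer is back at the green mark against its stop, and the nuggets are in the jar.

```bash
python3 -c "
from station import job
print(job.close_job())"
```

```text
the job is handed in; nothing more can be done
None
```

I handed the job in at about 69 s of the 210 s: all five nuggets present (red was absent) are in the jar, the scoop stands upright near the middle of its mat, and the isolator is at its on stop. No verdict came back, and I did not re-measure the jug, mug and brush, though none was reached for or approached.

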